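Centre the rubber stamp on its little stand

ROBOT

A 6-joint arm with a two-finger parallel gripper is mounted at the origin on a cart in front of the work surface, level with it; the furniture and walls round the work are solid. World frame = base frame: x ahead of the robot, y to its left, z up, the work surface at z = 0. Lengths are in m, angles in rad, forces in N, time in s.
With the tool pointing down it reaches from about 0.3 to 0.775 m from the base axis. Payload 14.6 kg.
Tool frame: the origin (TCP) lies at the very end of the fingers, on their centre line; the grasp point (between the pads) lies 19 mm behind it; z points along the fingers, y is the line along which they close (so a half turn about z gives the same grasp; the last joint's range is limited). The gripper opens to 94 mm and grips with 3 to 60 N. Pads are 16 mm wide; open, the fingers measure 119 mm over their backs; the gripper's body (75 mm by 177 mm) begins 78 mm behind the grasp point.
Start: joints at [1.046, 0.3, 1.521, -0, 1.321, -0.067], TCP at [0.243, 0.493, 0.205] pointing down, gripper open.
Joint ranges: [-3.03, 3.03], [-0.79, 2.21], [0.23, 2.52], [-1.04, 4.18], [0, 3.07], [-2.55, 2.55]. Speed limits (rad/s): [2.22, 2.22, 2.57, 3.14, 3.14, 3.14].

INTERFACE

Orientations are given as [roll, pitch, yaw] about the fixed x, y, z axes, in that order (R = Rz(yaw) Ry(pitch) Rx(roll)).
In Python, from station import ctrl, cams gives the robot as it stands. The module is installed in compiled form; this text tells all that it offers.
- The arm moves only by the tool arm_command, never from a script. Its argument "plan" is a list that holds one entry, the list of rows, each a list of 7 numbers: the shift along the tool's x, y, z in shares of 500 mm (1.0 is 500 mm), then the turn, a rotation vector about the tool's x, y, z in normalised numbers (1 is 2 pi rad), then the closure, from -1 (fully open) to 1 (shut). A call has 1 to 12 rows; each row is the pose to reach, as a shift and turn from the pose commanded when the call began, along the tool's axes at that moment; what a row does not reach only later rows make up. A row lasts 1/10 s, in which the tool goes at most 50 mm and 8.59 degrees, less where a joint would pass 70% of its speed; a pose out of reach is approached as far as the arm can. A shift or turn number past 1, either way, is cut back to 1. A call with a gripper value outside its range is refused whole. The fingers move at their own pace and stop on an object; "squeeze" is the grip in N (left out, the last holds). Time passes only in rows, so rows that repeat a pose let the fingers close. It gives the time, the measured TCP pose, the force, the opening and the grip force at its end, in the units of the state.
- ctrl.get_obs(): the state, without advancing time (a new reading comes with each control period).
- cams.camera(name): name is "scene" or "top"; returns (picture, depth): 480x640x3 uint8, blue, green, red; 480x640 float32, m along the optical axis (not along the pixel's ray), 0 where there is no reading.
- cams.camera_info(name): a dict with "fx", "fy", "cx", "cy" (pixels), "dist_coeffs" ([k1, k2, p1, p2, k3] as OpenCV has them; the pictures are not rectified), "world_to_cam" (4x4, takes a point from world to camera coordinates). Camera axes: x right, y down, z forward; pixel columns grow to the right and rows downward; lengths in m; the calibration is good to about 2 mm. A picture is of the moment at which its call begins. camera_info takes no time and is no camera call.
- ctrl.hand_in(): hands the job in; it is judged then, once.
The state is a dict: "time_s": time; "qpos": joint angles; "joint_vel": joint speeds; "tau": joint torques, N m; "ee_pos": TCP position; "eef_rot": TCP orientation; "force": force on the tool from outside, world axes, zero at the start; "moment": the same for the moment, N m; "grip_width": finger opening in m; "grip_force": force on a finger pad.
Only numpy, scipy, OpenCV 4.12 (cv2) and the standard library are available. Lean on these libraries where they do the work, as an engineer would, in place of code of your own. Each camera call takes 0.05 s, during which the arm holds its last target. There are 200 camera calls.

TASK

The rubber stamp was put down off-centre on its small round stand and could topple off. Nudge it with light pushes of the fingertips, sideways and low on its wooden block, until its block stands upright over the middle of the stand. Do not grip it, lift it, tip it or push it off, and leave the ink pad, the label roll and the packing tape where they are.

Things in the scene. Friction and masses are not known exactly. Their poses are not given: they have to be found in the camera images.
- rubber_stamp: Rubber stamp, 50 to 100 g: light wooden block 26 (its x) x 64 (y) x 17 mm high, red turned handle up its middle, at most 24.5 mm thick; 71 mm tall in all. Origin: centre of the block's underside, z up. Loose and upright on the stand, 12 to 19 mm off-centre, turned any way (stays free). Slides under 1 N pushed low on the block; tips if pushed at the handle. Over 8 N of contact is too rough.
- stand_top (a point): Centre of the flat top of the stamp stand, 45 mm above the counter, z up. The stand is fixed: dark steel foot 84 mm across and 7 mm high, 26 mm stem, round green-faced top 58 mm across without a rim, so a fingertip can move freely over and round it. Its turn about z means nothing.
- ink_pad: Closed red ink pad, 71 x 112 x 19 mm, loose on the counter; origin at the centre of its underside. To be left alone.
- label_roll: White roll of labels, 63 mm across, 41 mm high, loose on the counter; origin at the centre of its underside. To be left alone.
- packing_tape: Roll of brown packing tape lying flat, 96 mm across, 48 mm high, loose on the counter; origin at the centre of its underside. To be left alone.
There are look-alikes about, which are no part of the job. There is more than one size of the rubber_stamp; the job needs the smallest.

How it is judged:
At the end, for the whole second after the job is handed in: The middle of the stamp's block is within 5 mm of the middle of the stand, the stamp stands upright (within 3 degrees) and still on the stand's top (horizontal distance between rubber_stamp and stand_top below 0.005 m and z of rubber_stamp in the frame of stand_top between -0.003 and 0.003 m and angle between rubber_stamp's own z axis and vertical below 0.05 rad and linear speed of rubber_stamp below 0.01 m/s); the robot touches nothing.
It fails at once if the stamp is tipped by more than 20 degrees (angle between rubber_stamp's own z axis and vertical above 0.35 rad).
It fails at once if the stamp is lifted more than 10 mm off the stand (z of rubber_stamp in the frame of stand_top above 0.01 m).
It fails at once if the stamp falls off the stand (z of rubber_stamp in the frame of stand_top below -0.012 m).
It fails at once if the stamp is gripped or struck with more than 8 N (contact force between any of the fingers, the arm and rubber_stamp above 8 N).
It fails at once if the ink pad, the label roll or the packing tape is moved more than 10 mm (distance of any of ink_pad, label_roll, packing_tape from where it was at the start of the episode above 0.01 m).
It also fails if it takes over 58 s, if anything falls off the work surface, if the arm or the gripper's body presses on something with over 40 N, if the wrist force passes 120 N, or if a joint passes its speed limit or range.

## Working session

There is one attempt and no reset: what is moved stays moved. The work goes in short steps, Python scripts to look and compute and a tool call to move; the robot and the scene stay as the last step left them, time stands still between calls to the robot, and variables do not carry over. Pictures are saved under pics/ and viewed, at most 10 in all, crops included, and the job is handed in when it is done.

Besides the shell and the picture viewer there is one more tool, called after "Emit:" by a JSON object that holds its "method" and its "body", one argument or row to a line. arm_command: Moves the arm, as the interface text tells. Its arguments: {"type":"object","properties":{"plan":{"type":"array"},"squeeze":{"type":"number"}},"required":["plan"]}

```bash
mkdir -p pics
python3 - <<'E'
from station import ctrl,cams
import cv2,numpy as np
o=ctrl.get_obs(); print({k:np.round(v,4).tolist() for k,v in o.items()})
for n in("scene","top"):
    p,d=cams.camera(n); cv2.imwrite(f"pics/{n}0.png",p); np.save(f"{n}0.npy",d)
    i=cams.camera_info(n); print(n,i["fx"],i["fy"],i["cx"],i["cy"],i["dist_coeffs"]); print(np.round(i["world_to_cam"],4).tolist())
E
```

```text
{'time_s': 0.0, 'qpos': [1.0464, 0.3005, 1.5216, 0.0, 1.3207, -0.0666], 'joint_vel': [-0.0007, -0.0014, -0.0005, 0.0014, -0.0003, 0.0003], 'tau': [-0.0014, -53.1809, -35.2743, 0.0707, 0.0244, -0.0], 'ee_pos': [0.243, 0.4931, 0.2049], 'eef_rot': [-3.1405, -0.0001, 2.6838], 'force': [-0.4442, -0.1469, 0.4864], 'moment': [0.0453, -0.0102, 0.0011], 'grip_force': 0.0, 'grip_width': 0.0937}
scene 495.7593694688618 495.7593694688618 316.1537231233998 241.30130627308017 [-0.05065528  0.          0.          0.          0.        ]
[[0.7548, -0.6558, 0.0131, -0.3702], [-0.4474, -0.5294, -0.7208, 0.3382], [0.4796, 0.5383, -0.693, 0.7311], [0.0, 0.0, 0.0, 1.0]]
top 485.63306965946435 485.63306965946435 317.41448952990555 241.90476812315725 [-0.09406232  0.          0.          0.          0.        ]
[[0.0194, -0.9994, -0.0269, 0.0777], [-0.9965, -0.0171, -0.0822, 0.5708], [0.0817, 0.0284, -0.9963, 1.1314], [0.0, 0.0, 0.0, 1.0]]
```

View pics/scene0.png

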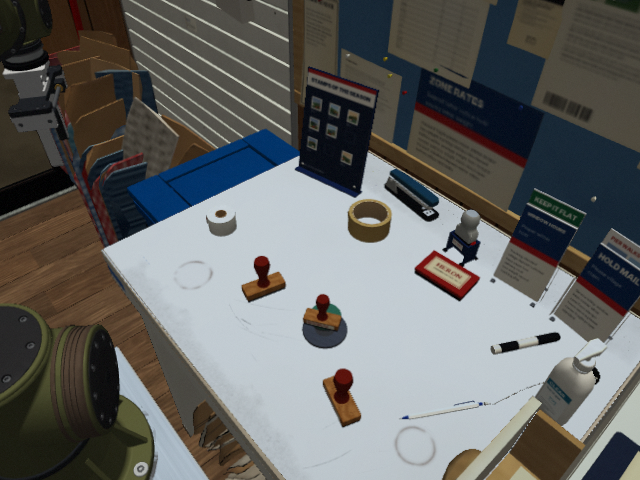

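View pics/top0.png

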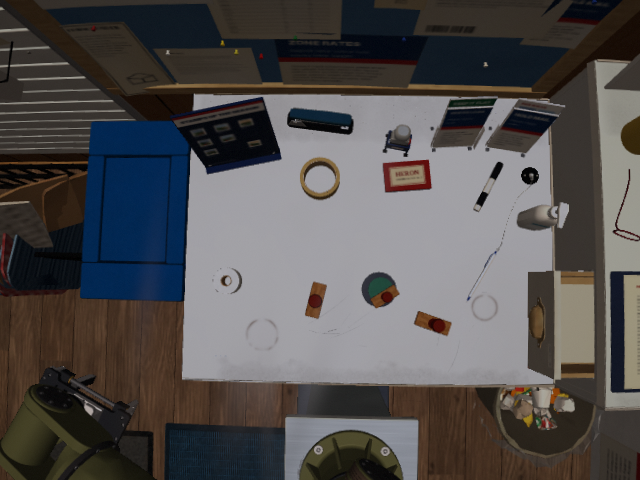

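The scene view shows the stamp on its stand at about (322,312), and the top view shows it at (384,295). In the top view the green disc centre is near (380,287). The look-alike stamps stand on the counter at about (316,298) and (434,324) in the top view.

```bash
cat > h.py <<'E'
from station import ctrl,cams
import cv2,numpy as np
from scipy.optimize import least_squares
def cam(n):
    i=cams.camera_info(n);K=np.array([[i["fx"],0,i["cx"]],[0,i["fy"],i["cy"]],[0,0,1]])
    return K,np.array(i["dist_coeffs"],float),np.array(i["world_to_cam"])
def ray(n,uv):
    K,D,T=cam(n);p=cv2.undistortPoints(np.float64(uv).reshape(-1,1,2),K,D)[:,0]
    R=T[:3,:3];return -R.T@T[:3,3],np.c_[p,np.ones(len(p))]@R
def plane(n,uv,z):
    c,d=ray(n,uv);return (c+d*((z-c[2])/d[:,2])[:,None])[:,:2]
def two(u1,u2):   # nearest point of two rays, gap
    a,d=ray("top",[u1]);b,e=ray("scene",[u2]);d,e=d[0],e[0]
    s=np.linalg.lstsq(np.c_[d,-e],b-a,rcond=None)[0];p,q=a+s[0]*d,b+s[1]*e
    return (p+q)/2,np.linalg.norm(p-q)
def proj(n,P):
    K,D,T=cam(n);return cv2.projectPoints(np.float64(P).reshape(-1,1,3),cv2.Rodrigues(T[:3,:3])[0],T[:3,3],K,D)[0][:,0]
def masks(p,box):
    x0,y0,x1,y1=box;h=cv2.cvtColor(p,cv2.COLOR_BGR2HSV);H,S,V=[h[...,k].astype(int) for k in range(3)]
    B=np.zeros(H.shape,bool);B[y0:y1,x0:x1]=1
    g=B&(H>60)&(H<95)&(S>70)
    w=B&(H>=6)&(H<25)&(S>90)&(V>60)
    r=B&((H<6)|(H>170))&(S>120)
    dark=B&(V<125)&~g&~w&~r
    return g,w,r,dark
BOX={"top":(355,265,410,315),"scene":(295,285,355,352)}
E
python3 - <<'E'
from h import *
for n in("top","scene"):
    p=cv2.imread(f"pics/{n}0.png");x0,y0,x1,y1=BOX[n]
    ms=masks(p,BOX[n])
    for m,k in zip(ms,"gwrd"):
        v,u=np.nonzero(m);print(n,k,len(u),u.mean(),v.mean(),u.min(),u.max(),v.min(),v.max())
    q=np.zeros_like(p);
    for m,c in zip(ms,[(0,255,0),(0,160,255),(0,0,255),(120,120,120)]): q[m]=c
    im=np.hstack([cv2.resize(a[y0:y1,x0:x1],(390,390),interpolation=0) for a in(p,q)])
    cv2.imwrite(f"pics/c_{n}.png",im)
cv2.imwrite("pics/c0.png",cv2.resize(np.vstack([cv2.imread("pics/c_top.png"),cv2.imread("pics/c_scene.png")]),(600,600),interpolation=0))
d=np.load("top0.npy");print(np.round(d[275:310:3,362:404:3],3))
E
```

```text
top g 300 377.86333333333334 285.43333333333334 368 391 277 297
top w 233 383.85407725321886 295.9828326180257 371 398 285 307
top r 86 386.45348837209303 296.98837209302326 381 392 292 302
top d 380 374.88421052631577 286.15263157894736 361 397 272 307
scene g 121 329.4710743801653 311.9917355371901 313 340 304 329
scene w 401 321.7805486284289 318.0448877805486 303 340 308 328
scene r 236 322.1906779661017 306.28389830508473 316 328 295 320
scene d 943 324.2969247083775 332.9978791092259 302 346 294 348
[[0.    1.168 1.162 1.161 1.165 1.162 1.16  1.166 1.164 1.161 1.169 1.169
  1.17  1.165]
 [1.166 1.164 1.165 1.157 1.166 1.128 1.124 1.125 1.125 1.161 1.165 1.167
  1.167 1.171]
 [1.17  1.163 1.166 1.124 1.123 1.123 1.123 1.121 1.124 1.122 1.162 1.169
  1.171 1.17 ]
 [1.165 1.162 1.162 1.122 1.122 1.126 1.12  1.124 1.124 1.121 1.16  1.162
  1.166 1.162]
 [1.165 1.159 1.127 1.121 1.121 1.123 1.123 1.124 1.118 1.106 1.103 1.106
  1.164 1.161]
 [1.16  1.163 1.125 1.123 1.121 1.124 1.12  1.119 1.104 1.108 1.101 1.105
  1.167 1.167]
 [1.162 1.162 1.161 1.125 1.122 1.123 1.106 1.063 1.052 1.052 1.103 1.103
  1.103 1.163]
 [1.17  1.161 1.155 1.123 1.107 1.107 1.109 1.056 1.052 1.05  1.056 1.105
  1.166 1.168]
 [1.168 1.159 1.155 1.106 1.1   1.104 1.101 1.053 1.05  1.049 1.158 1.168
  1.167 1.166]
 [1.166 1.168 1.162 1.163 1.1   1.102 1.104 1.102 1.064 1.155 1.162 1.162
  1.163 1.163]
 [1.167 1.169 1.164 1.166 1.105 1.099 1.104 1.156 1.161 1.163 1.163 1.166
  1.159 1.161]
 [1.166 1.164 1.162 1.168 1.168 1.162 1.166 1.162 1.159 1.163 1.163 1.164
  1.158 1.158]]
```

View pics/c0.png

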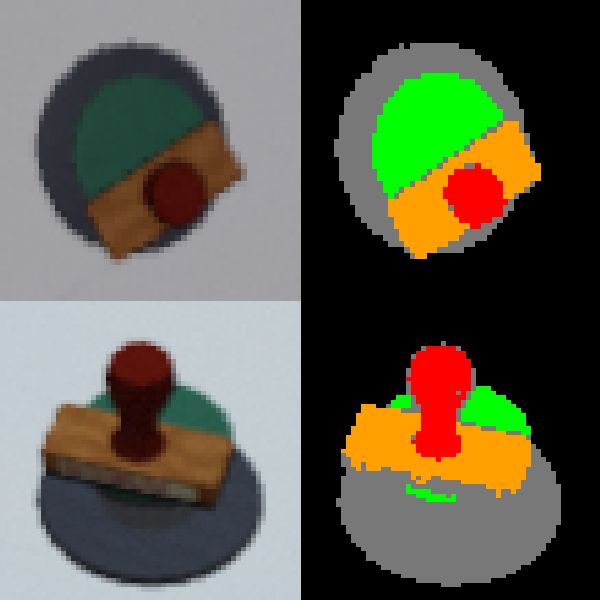

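Crop: the top view (upper row) shows the green disc cut off at lower right by the wood block, with the red handle at its middle. The scene view (lower row) shows the front of the block overhanging the stand edge. The masks are clean, so I fit the circle and the rectangle next.

```bash
cat >> h.py <<'E'
def stamp(p,z=.062):   # top view: block top rectangle at height z
    g,w,r,_=masks(p,BOX["top"])
    m=cv2.morphologyEx((w|r).astype(np.uint8),cv2.MORPH_CLOSE,np.ones((3,3)))
    m=cv2.morphologyEx((w).astype(np.uint8),cv2.MORPH_OPEN,np.ones((3,3)))
    v,u=np.nonzero(m);q=np.r_[np.c_[u-.5,v-.5],np.c_[u+.5,v+.5],np.c_[u-.5,v+.5],np.c_[u+.5,v-.5]]
    (c,s,a)=cv2.minAreaRect((plane("top",q,z)*1000).astype(np.float32))
    if s[0]<s[1]: s=s[::-1];a+=90
    return np.array(c),s,(a+90)%180-90     # mm, long-axis angle deg
def disc(n,p,z,r=29.):
    g=masks(p,BOX[n])[0].astype(np.uint8);B=cv2.dilate(g,np.ones((3,3)))-g
    ms=masks(p,BOX[n]);near=cv2.dilate((ms[1]|ms[2]).astype(np.uint8),np.ones((7,7)))
    v,u=np.nonzero(B*(1-near)); 
    if n=="scene": k=v<312;u,v=u[k],v[k]
    P=plane(n,np.c_[u,v],z)*1000
    f=least_squares(lambda x:np.hypot(*(P-x[:2]).T)-x[2] if n=="top" else np.hypot(*(P-x[:2]).T)-r-1,[*P.mean(0),29] if n=="top" else [*(P.mean(0)-[15,15])],loss="soft_l1")
    return f.x,np.abs(f.fun).max()
E
python3 - <<'E'
from h import *
t,s=[cv2.imread(f"pics/{n}0.png") for n in("top","scene")]
for z in(.04,.045,.05): print(z,disc("top",t,z),disc("scene",s,z))
for z in(.055,.062,.069): print(z,stamp(t,z))
# foot circle in top
ms=masks(t,BOX["top"]);al=np.any(ms,0).astype(np.uint8)
c=max(cv2.findContours(al,0,1)[0],key=cv2.contourArea)[:,0];k=c[(c[:,0]<378)&(c[:,1]<292)]
P=plane("top",k,.007)*1000;f=least_squares(lambda x:np.hypot(*(P-x[:2]).T)-x[2],[*P.mean(0),42]);print("foot",f.x)
ml=masks(s,BOX["scene"]);al=np.any(ml,0).astype(np.uint8)
c=max(cv2.findContours(al,0,1)[0],key=cv2.contourArea)[:,0];k=c[c[:,1]>325]
P=plane("scene",k,.003)*1000;f=least_squares(lambda x:np.hypot(*(P-x[:2]).T)-x[2],[*P.mean(0),42]);print("foot scene",f.x)
# block corners in 2 views: left/right corners and handle top
print("handle",two((386.5,297),(322,299)))
# scene corners of block top: wood left extreme, right extreme
w=ml[1];c=max(cv2.findContours(w.astype(np.uint8),0,1)[0],key=cv2.contourArea)[:,0]
print([c[i].tolist() for i in (c[:,0].argmin(),c[:,0].argmax(),(c.sum(1)).argmin(),(c[:,0]-c[:,1]).argmax())])
w=ms[1];c=max(cv2.findContours(w.astype(np.uint8),0,1)[0],key=cv2.contourArea)[:,0]
print([c[i].tolist() for i in (c[:,0].argmin(),c[:,0].argmax(),c[:,1].argmin(),c[:,1].argmax())])
E
```

```text
0.04 (array([460.52658305, -60.50465827,  30.75673448]), np.float64(1.7188130330362235)) (array([461.45347667, -55.58757507]), np.float64(1.6213636387731505))
0.045 (array([460.59037794, -59.99485627,  30.62098654]), np.float64(1.7110742938197347)) (array([458.57151797, -58.39062134]), np.float64(1.6078680701403911))
0.05 (array([460.65416838, -59.48505799,  30.48524231]), np.float64(1.7033375964247526)) (array([455.68965958, -61.19378917]), np.float64(1.594383179576738))
0.055 (array([444.40637207, -69.36158752]), (67.20159912109375, 29.447052001953125), -57.5667724609375)
0.062 (array([444.59680176, -68.58345795]), (66.78205108642578, 29.263198852539062), -57.56678009033203)
0.069 (array([444.78729248, -67.80534363]), (66.36248016357422, 29.079349517822266), -57.566741943359375)
foot [459.96563519 -60.71201251  41.6673276 ]
foot scene [458.44500376 -60.18462052  40.43585685]
handle (array([ 0.44388526, -0.0672518 ,  0.10854606]), np.float64(0.0010433819735921682))
[[303, 318], [340, 321], [307, 308], [340, 316]]
[[371, 298], [398, 294], [392, 285], [376, 307]]
```

Both views agree. The stand centre is at about (460.3, -60.0) and the block centre at about (444.5, -68.5) mm, with its long axis at -57.6°. The offset is 17.8 mm, almost exactly normal to the long face. So I'll push on the long face with both fingertips, tool x along the face normal (yaw 32.4°), starting 45 mm behind the block.

```bash
cat >> h.py <<'E'
from scipy.spatial.transform import Rotation as Ro
def go(xyz_mm,yaw_deg):
    o=ctrl.get_obs();R=Ro.from_euler("xyz",o["eef_rot"])
    d=R.inv().apply(np.array(xyz_mm)-1000*np.array(o["ee_pos"]))
    r=(R.inv()*Ro.from_euler("xyz",[np.pi,0,np.radians(yaw_deg)])).as_rotvec()
    print(round(float(o["time_s"]),2),"shift",np.round(d,1),"rot",np.round(r,3))
E
python3 - <<'E'
from h import *
go([340,190,205],93); go([406.5,-92.6,205],32.4)
print(plane("top",[[434,324],[316,298]],.06))
E
```

```text
0.1 shift [-2.210e+02 -2.291e+02  2.000e-01] rot [-1.000e-03  0.000e+00  1.061e+00]
0.1 shift [-4.056e+02 -4.532e+02  4.000e-01] rot [-1.000e-03  1.000e-03  2.118e+00]
[[ 0.38327661 -0.18232397]
 [ 0.43759488  0.08784591]]
```

The rows are not in the units I measure in: shifts go in shares of 500 mm and turns go in shares of 2 pi rad. I convert before sending: -229 mm is -0.458, -221 mm is -0.442, 0.06 rad is 0.0095.

Emit:
{"method": "arm_command", "body": {
  "plan": [
    [[-0.024,-0.024,0,0,0,0.0095,0.4],[-0.068,-0.07,0,0,0,0.0255,0.4],[-0.116,-0.12,0,0,0,0.0446,0.4],[-0.164,-0.17,0,0,0,0.0621,0.4],[-0.212,-0.22,0,0,0,0.0812,0.4],[-0.26,-0.27,0,0,0,0.0987,0.4],[-0.308,-0.32,0,0,0,0.1178,0.4],[-0.356,-0.37,0,0,0,0.1353,0.4],[-0.396,-0.412,0,0,0,0.1512,0.4],[-0.424,-0.44,0,0,0,0.1623,0.4],[-0.442,-0.458,0,0,0,0.1687,0.4],[-0.442,-0.458,0,0,0,0.1687,0.4]]
  ]
}}

```text
time_s: 1.3
ee_pos: [0.3404, 0.1893, 0.2054]
eef_rot: [-3.141, 0.0, 1.621]
force: [0.0, 0.6, 0.1]
grip_width: 0.0282
grip_force: 0.0
```

```bash
python3 -c "
from h import *
o=ctrl.get_obs();print(o['ee_pos'],o['eef_rot'],o['grip_width']);go([406.5,-92.6,205],32.4)"
```

```text
[0.34035321 0.18930832 0.2053702 ] [-3.14145348e+00  1.34271975e-04  1.62125080e+00] 0.02821613450031148
1.3 shift [-284.9   51.8    0.4] rot [-0.     0.     1.056]
```

In the tool's units: -285 mm is -0.57, -274 mm is -0.548, 1.056 rad is 0.1681.

Emit:
{"method": "arm_command", "body": {
  "plan": [
    [[-0.03,0.006,0,0,0,0.0095,0.4],[-0.086,0.016,0,0,0,0.0255,0.4],[-0.148,0.026,0,0,0,0.0446,0.4],[-0.21,0.038,0,0,0,0.0621,0.4],[-0.274,0.05,0,0,0,0.0812,0.4],[-0.336,0.062,0,0,0,0.0987,0.4],[-0.398,0.072,0,0,0,0.1178,0.4],[-0.46,0.084,0,0,0,0.1353,0.4],[-0.512,0.094,0,0,0,0.1512,0.4],[-0.548,0.1,0,0,0,0.1623,0.4],[-0.57,0.104,0,0,0,0.1681,0.4],[-0.57,0.104,0,0,0,0.1681,0.4]]
  ]
}}

```text
time_s: 2.5
ee_pos: [0.4073, -0.0918, 0.2052]
eef_rot: [-3.141, 0.0, 0.568]
force: [-0.4, 0.2, -0.8]
grip_width: 0.0283
grip_force: 0.0
```

```bash
python3 -c "
from h import *
o=ctrl.get_obs();print(o['ee_pos'],o['eef_rot'],o['force']);go([406.5,-92.6,50],32.4)
p,_=cams.camera('top');cv2.imwrite('pics/top1.png',p);print(stamp(p))"
```

```text
[ 0.40733208 -0.09177222  0.20522201] [-3.14116012e+00  3.32553513e-04  5.67851890e-01] [-0.39820983  0.18652142 -0.82660876]
2.5 shift [ -1.1   0.3 155.2] rot [-0.     0.     0.002]
(array([444.63809204, -68.44242096]), (67.12088012695312, 29.32157325744629), -57.177608489990234)
```

In the tool's units: 156 mm is 0.312, 152 mm is 0.304.

Emit:
{"method": "arm_command", "body": {
  "plan": [
    [[0,0,0.03,0,0,0,0.4],[-0.002,0,0.08,0,0,0,0.4],[-0.002,0,0.14,0,0,0,0.4],[-0.002,0,0.2,0,0,0,0.4],[-0.002,0,0.25,0,0,0,0.4],[-0.002,0,0.284,0,0,0,0.4],[-0.002,0,0.304,0,0,0,0.4],[-0.002,0,0.312,0,0,0,0.4],[-0.002,0,0.312,0,0,0,0.4],[-0.002,0,0.312,0,0,0,0.4]]
  ]
}}

```text
time_s: 3.55
ee_pos: [0.4068, -0.0921, 0.0502]
eef_rot: [3.141, -0.001, 0.568]
force: [0.4, -0.1, 0.2]
grip_width: 0.0279
grip_force: 0.0
```

Run:
```python
from h import *
o=ctrl.get_obs();print(o['ee_pos'],o['eef_rot'],o['force'],o['grip_width'])
go([444.6-13*.843-8*.843+.0,-68.4-21*.537,49.5],32.4)
for n in("top","scene"):
    p,_=cams.camera(n);cv2.imwrite(f"pics/{n}2.png",p)
    if n=="top": print(stamp(p));a=p[255:325,345:415]
    else: b=p[265:355,270:360]
cv2.imwrite("pics/v2.png",np.hstack([cv2.resize(x,(400,400),interpolation=2) for x in(a,b)]))
```

```text
[ 0.40675079 -0.09208325  0.05018257] [ 3.14063695e+00 -7.98733967e-04  5.68330760e-01] [ 0.3870308  -0.1115312   0.18548097] 0.027938450799015267
3.55 shift [23.7  0.4  0.7] rot [ 0.001 -0.001  0.003]
(array([444.63809204, -68.44242096]), (67.12088012695312, 29.32157325744629), -57.177608489990234)
```

View pics/v2.png

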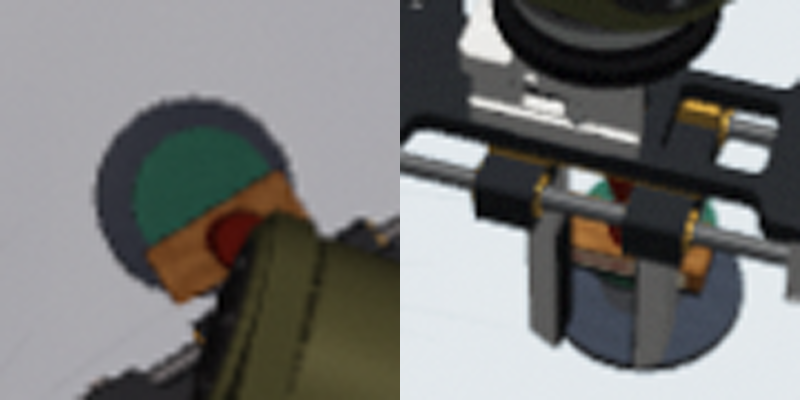

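The tips are level with the block, behind its long face, and the gripper body is clear of the handle. I expect contact at about 24 mm of advance. I'll push slowly in stages.

In the tool's units: 29 mm is 0.058, 28 mm is 0.056.

Emit:
{"method": "arm_command", "body": {
  "plan": [
    [[0.01,0,0.001,0,0,0,0.4],[0.022,0,0.002,0,0,0,0.4],[0.032,0,0.002,0,0,0,0.4],[0.038,0,0.002,0,0,0,0.4],[0.041,0,0.002,0,0,0,0.4],[0.044,0,0.002,0,0,0,0.4],[0.047,0,0.002,0,0,0,0.4],[0.05,0,0.002,0,0,0,0.4],[0.053,0,0.002,0,0,0,0.4],[0.056,0,0.002,0,0,0,0.4],[0.058,0,0.002,0,0,0,0.4],[0.058,0,0.002,0,0,0,0.4]]
  ]
}}

```text
time_s: 4.85
ee_pos: [0.4309, -0.0765, 0.0485]
eef_rot: [3.142, -0.0, 0.568]
force: [-0.3, -0.5, 0.0]
grip_width: 0.0282
grip_force: 0.0
```

```bash
cat >> h.py <<'E'
def front(p,C=np.array([460.4,-60.]),n=np.array([.843,.538])):
    # green/wood boundary in the top view: block's far top edge, distance along n from stand centre, angle
    g,w,r,_=masks(p,BOX["top"])
    v,u=np.nonzero(w&(cv2.dilate(g.astype(np.uint8),np.ones((5,5)))>0))
    # keep outermost wood pixel per column
    k=[(c,v[u==c].min()-.5) for c in np.unique(u)]
    P=plane("top",np.array(k),.062)*1000
    vx,vy,x,y=cv2.fitLine(P.astype(np.float32),cv2.DIST_HUBER,0,.01,.01).ravel()
    s=(P-C)@n;t=(P-C)@np.array([.538,-.843])
    A=np.polyfit(t,s,1);print("front edge along n at t=0:",round(A[1],1),"slope deg",round(np.degrees(np.arctan(A[0])),1),"t",t.min().round(1),t.max().round(1))
E
python3 - <<'E'
from h import *
o=ctrl.get_obs();print(o['ee_pos'],o['eef_rot'],o['force'])
for f in("top0","top2"): front(cv2.imread(f"pics/{f}.png"))
p,_=cams.camera("top");cv2.imwrite("pics/top3.png",p);front(p);print(stamp(p))
E
```

```text
[ 0.43086337 -0.07647216  0.04846393] [ 3.14152621e+00 -8.56417724e-05  5.67870382e-01] [-0.34036175 -0.51751123  0.0269157 ]
front edge along n at t=0: -4.7 slope deg -0.2 t -29.2 29.2
front edge along n at t=0: -4.6 slope deg 0.1 t -29.2 29.2
front edge along n at t=0: 1.7 slope deg 0.0 t -30.7 -20.5
(array([442.33282471, -37.60725403]), (6.873121738433838, 6.817230701446533), -88.9799565076828)
```

In the tool's units: 9.5 mm is 0.019, 9 mm is 0.018.

Emit:
{"method": "arm_command", "body": {
  "plan": [
    [[0.002,0,0,0,0,0,0.4],[0.0044,0,0,0,0,0,0.4],[0.0068,0,0,0,0,0,0.4],[0.0092,0,0,0,0,0,0.4],[0.0116,0,0,0,0,0,0.4],[0.014,0,0,0,0,0,0.4],[0.016,0,0,0,0,0,0.4],[0.018,0,0,0,0,0,0.4],[0.019,0,0,0,0,0,0.4],[0.019,0,0,0,0,0,0.4],[0.019,0,0,0,0,0,0.4]]
  ]
}}

```text
time_s: 6.0
ee_pos: [0.4388, -0.0714, 0.0484]
eef_rot: [-3.142, -0.0, 0.568]
force: [0.8, -1.2, 0.2]
grip_width: 0.0281
grip_force: 0.0
```

In the tool's units: -155 mm is -0.31, -130 mm is -0.26.

Emit:
{"method": "arm_command", "body": {
  "plan": [
    [[-0.004,0,0,0,0,0,0.4],[-0.016,0,0,0,0,0,0.4],[-0.04,0,0,0,0,0,0.4],[-0.07,0,0,0,0,0,0.4],[-0.076,0,-0.04,0,0,0,0.4],[-0.076,0,-0.1,0,0,0,0.4],[-0.076,0,-0.18,0,0,0,0.4],[-0.076,0,-0.26,0,0,0,0.4],[-0.076,0,-0.31,0,0,0,0.4],[-0.076,0,-0.31,0,0,0,0.4]]
  ]
}}

```text
time_s: 7.0
ee_pos: [0.4071, -0.0928, 0.2064]
eef_rot: [3.137, -0.004, 0.567]
force: [-0.8, -0.1, 0.2]
grip_width: 0.0282
grip_force: 0.0
```

Run:
```python
from h import *
o=ctrl.get_obs();print(o['time_s'],o['ee_pos'],o['force'])
p,_=cams.camera("top");cv2.imwrite("pics/top4.png",p);s,_=cams.camera("scene");cv2.imwrite("pics/scene4.png",s);front(p);c=stamp(p);print(c)
e=c[0]-[460.4,-60];print(e,"n,d",e@[.843,.538],e@[.538,-.843])
cv2.imwrite("pics/v4.png",np.hstack([cv2.resize(x,(400,400),interpolation=2) for x in(p[255:325,345:415],s[265:355,270:360])]))
```

```text
7.0 [ 0.40706856 -0.09276227  0.2064394 ] [-0.83112066 -0.10347749  0.24216994]
front edge along n at t=0: 8.3 slope deg -11.2 t -29.8 28.7
(array([458.29260254, -60.04044724]), (67.4327392578125, 28.942197799682617), -57.71516799926758)
[-2.10739746 -0.04044724] n,d -1.7982966720580862 -1.099682814788806
```

View pics/v4.png

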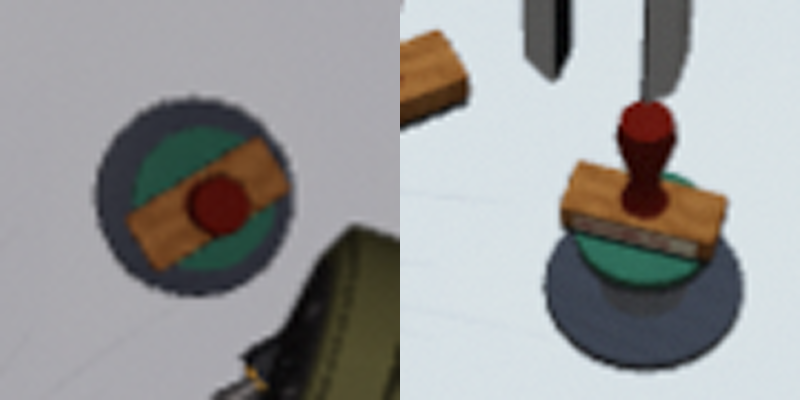

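The stamp is upright near the middle in both views, with green showing on both sides of the block (top view about (383,291) in the full picture). I'll refit the disc now that both sides are visible and cross-check in the scene view.

Run:
```python
from h import *
p=cv2.imread("pics/top4.png");s=cv2.imread("pics/scene4.png")
print("disc",disc("top",p,.045),"block",stamp(p))
# scene view: foot circle (z=.007), and block-top rectangle plane z=.062 from wood mask upper face corners via two-view
ms=masks(p,BOX["top"])
red=[np.array(np.nonzero(m[2])[::-1]).mean(1) for m in (ms,)]
box=(295,280,355,352);ml=masks(s,box);v,u=np.nonzero(ml[2]);k=v<v.min()+8
print("handle",red,[u[k].mean(),v[k].mean()],two(red[0],(u[k].mean(),v[k].mean())))
w=cv2.morphologyEx(ml[1].astype(np.uint8),2,np.ones((2,2)));c=max(cv2.findContours(w,0,1)[0],key=cv2.contourArea)[:,0]
print("scene wood",c[:,0].min(),c[:,0].max(),c[c[:,1].argmin()],c[c[:,0].argmin()],c[c[:,0].argmax()])
for C in([460.4,-60],[458.3,-60]):
  for a in ((32,13),(32,-13),(-32,13),(-32,-13)):
    q=np.array(C)+a[0]*np.array([.536,-.844])+a[1]*np.array([.844,.536]);print(C,a,proj("scene",[*q/1000,.062]).round(1))
```

```text
disc (array([460.0646822 , -60.44499676,  31.13922807]), np.float64(1.5954390834979826)) block (array([458.29260254, -60.04044724]), (67.4327392578125, 28.942197799682617), -57.71516799926758)
handle [array([382.71604938, 290.60493827])] [np.float64(324.8941176470588), np.float64(291.8941176470588)] (array([ 0.45774922, -0.05885914,  0.10879928]), np.float64(0.0008612225876683976))
scene wood 307 343 [311 303] [307 312] [343 315]
[460.4, -60] (32, 13) [[345.3 307.4]]
[460.4, -60] (32, -13) [[341.7 318.6]]
[460.4, -60] (-32, 13) [[310.9 299.1]]
[460.4, -60] (-32, -13) [[306.6 310. ]]
[458.3, -60] (32, 13) [[344.5 308. ]]
[458.3, -60] (32, -13) [[340.8 319.2]]
[458.3, -60] (-32, 13) [[310.  299.7]]
[458.3, -60] (-32, -13) [[305.7 310.6]]
```

The two fits put the block about 2 mm from the middle of the stand, against a 5 mm limit. The stamp is upright and the arm is clear, so I'm handing in.

```bash
python3 -c "
from station import ctrl
print(ctrl.hand_in())"
```

```text
the job is handed in; nothing more can be done
None
```

The stamp was nudged to about 2 mm from the stand's centre (limit 5 mm) and stands upright with the arm clear; the job is handed in at about 7 s, but hand-in returned no verdict.

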